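# Shut down the sole warmer

## Robot

A 6-joint arm with a two-finger parallel gripper is mounted at the origin on the work surface. World frame = base frame: x ahead of the robot, y to its left, z up, the work surface at z = 0. Lengths are in m, angles in rad, forces in N, time in s.
With the tool pointing down it reaches from about 0.3 to 0.825 m from the base axis. Payload 5.4 kg.
Tool frame: the origin (TCP) lies at the very end of the fingers, on their centre line; the grasp point (between the pads) lies 19 mm behind it; z points along the fingers, y is the line along which they close (so a half turn about z gives the same grasp; the last joint's range is limited). The gripper opens to 92 mm and grips with 3 to 60 N. Pads are 20 mm wide; open, the fingers measure 128 mm over their backs; the gripper's body (75 mm by 189 mm) begins 69 mm behind the grasp point.
Start: joints at [0.953, 0.158, 1.597, -0, 1.386, -0.21], TCP at [0.228, 0.528, 0.191] pointing down, gripper open.
Joint ranges: [-2.91, 2.91], [-0.94, 2.29], [0.18, 2.7], [-1.29, 4.43], [0.17, 2.64], [-3, 3]. Speed limits (rad/s): [2.57, 2.57, 3.14, 3.14, 3.14, 3.14].

## Interface

Orientations are given as a rotation vector (axis times angle).
In Python, from workcell import bot gives the robot as it stands. Calls block until the motion is done:
- bot.goto(position, orientation): joint-space move of the TCP to a pose.
- bot.line_to(position, rot=None, max_speed=0.15): straight line of the TCP; rot=None keeps the orientation; max_speed is the mean speed in m/s.
- bot.set_joints(angles): joint-space move.
- bot.set_gripper(opening, newtons=None): opening from 0.0 (shut) to 1.0 (fully open); newtons is the grip in N (None keeps the last); returns when the fingers have stopped.
- bot.hold(seconds).
- bot.inverse_kinematics(position, orientation): joint angles nearest the present ones, or None.
- bot.read_camera(name): name is "side" or "top"; returns a dict with "pixels" (400x640x3 uint8, blue, green, red), "fx", "fy", "cx", "cy" (pixels), "R" (3x3) and "t" (3): a world point X has camera coordinates R X + t. Camera axes: x right, y down, z forward; pixel columns grow to the right and rows downward; lengths in m; the calibration is good to about 2 mm. A picture is of the moment at which its call begins. There is no depth.
A pose or a line that the arm cannot do raises bot.MotionError and nothing moves.
- bot.job_done(): hands the job in; it is judged then, once.
Readings, each from a call of its own:
- bot.current_clock(): time.
- bot.current_joints(): joint angles.
- bot.current_joint_vel(): joint speeds.
- bot.current_effort(): joint torques, N m.
- bot.current_ee_pos(): TCP position.
- bot.current_tool_rot(): TCP orientation.
- bot.current_contact_force(): force on the tool from outside, world axes, zero at the start.
- bot.current_ft_torque(): the same for the moment, N m.
- bot.current_opening(): opening from 0.0 (shut) to 1.0 (fully open).
- bot.current_grip_force(): force on a finger pad.
Only numpy, scipy, OpenCV 4.12 (cv2) and the standard library are available. Lean on these libraries where they do the work, as an engineer would, in place of code of your own. Each camera call takes 0.05 s, during which the arm holds its last target. There are 200 camera calls.

## Task

Shut down the cobbler's sole warmer: first turn its thermostat (the larger of the two knobs) anticlockwise all the way to its end stop, then lift the cork sole off the hot plate and lay it gently on the rubber-topped cooling block, right side up as it is, centred and straight along the block, and let go. Leave the smaller timer knob at its setting and the other things on the bench where they are.

Things in the scene. Friction and masses are not known exactly. Their poses are not given: they have to be found in the camera images.
- warmer: grey bench-top sole warmer, fixed, 240 (x) x 250 (y) x 60 mm high; origin under its centre, z up. Its flat top, 60 mm up, carries a bare steel hot plate 220 x 115 mm centred at y = +60 mm, and an aluminium control panel 220 x 110 mm centred at y = -62.5 mm with the two black knobs, 100 mm apart along x (either may be the nearer)
- thermostat (a joint): angle of the larger knob: 0 = off, its anticlockwise end stop; grows clockwise seen from above, up to 4.7 rad; it starts 1.4 to 2.7 rad clockwise of off
- thermostat_grip (a point): on the larger knob's vertical axis, 9 mm below its top (knob top 105 mm above the bench). The knob is a black disc 66 mm across and 8 mm thick with an upright grip bar across it, 63 mm long, 14 mm thick, rising 32 mm above the disc. The point turns with the knob: its x axis lies along the bar, z up; a white pointer line is on the bar's -x half. The black base disc is 86 mm across
- timer (a joint): angle of the smaller knob, same sense as the thermostat; to be left as it is
- timer_grip (a point): on the smaller knob's vertical axis, 9 mm below its top (knob top 99 mm above the bench): same make, disc 40 mm across, bar 38 mm long and 14 mm thick, base disc 60 mm across; x along the bar
- timer_mark (a point): pointer end of the smaller knob's bar, 18 mm from its axis; it turns with the knob
- sole: plain rigid cork shoe sole lying flat on the hot plate, 190 mm long, 24 mm thick, about 0.16 kg; origin on its underside at mid-length, x along its length to the toe, z up. Forefoot 74 mm wide around x = +58 mm, heel 62 mm wide around x = -64 mm, straight parallel-sided waist 56 mm wide from x = -40 to +15 mm: grip it there
- block: fixed cooling block, wood with a black rubber top, 250 (x) x 125 (y) x 30 mm high; origin under its centre
- block_top (a point): centre of the block's flat rubber top (235 x 110 mm), 30 mm above the bench; x along the block's length, z up
- spool: white plastic thread spool standing upright between warmer and block, 42 mm across, 80 mm high; origin under its centre
- hammer: wooden-handled hammer lying to the left, 260 mm long, origin at mid-length on the bench
- tin: dark steel polish tin, 76 mm across, 62 mm high, at the far side; origin under its centre
- jar: amber glass jar with black cap, 72 mm across, 100 mm high, at the far side; origin under its centre
- brush: wooden brush lying at the far side, 200 mm long, origin at mid-length
- last: wooden shoe last (foot form), about 230 mm long, 85 mm high, lying to the right; origin under its middle
There are look-alikes about, which are no part of the job. What is shaped like the sole but orange or pink is not meant.

How it is judged:
On the way, in this order (a step that is already met when the one before it is completed fails the run):
1. the thermostat stands at its anticlockwise end stop (within 0.10 rad) (value of joint thermostat below 0.1 rad), for 0.2 s.
2. the sole is lifted clear of the hot plate (15 mm) (height (world z) of sole above 0.075 m), for 0.1 s.
At the end, for the whole second after the job is handed in: The thermostat is within 0.10 rad of its off stop; the sole lies flat, right side up and at rest on the cooling block's rubber top, its middle within 25 mm along and 20 mm across of the block's centre, its length within 0.2 rad of the block's (value of joint thermostat below 0.1 rad and x of sole in the frame of block_top between -0.025 and 0.025 m and y of sole in the frame of block_top between -0.02 and 0.02 m and z of sole in the frame of block_top between -0.004 and 0.004 m and angle between the x axis of sole and the x axis of block_top, either way round below 0.2 rad and angle between sole's own z axis and vertical below 0.06 rad and linear speed of sole below 0.02 m/s); the robot touches nothing.
It fails at once if the timer knob is turned (its pointer end moves more than 7 mm) (distance of timer_mark from where it was at the start of the episode above 0.007 m).
It fails at once if the sole is dropped or slammed on the block (faster than 0.6 m/s within 30 mm above its top) (linear speed of sole above 0.6 m/s and horizontal distance between sole and block_top below 0.08 m and z of sole in the frame of block_top below 0.03 m).
It fails at once if another thing on the bench is moved more than 30 mm (distance of any of spool, hammer, tin, jar, brush, last from where it was at the start of the episode above 0.03 m).
It also fails if it takes over 72 s, if anything falls off the work surface, if the arm or the gripper's body presses on something with over 40 N, if the wrist force passes 120 N, or if a joint passes its speed limit or range.

## Working session

There is one attempt and no reset: what is moved stays moved. The work goes in short steps, each a Python script; the robot and the scene stay as the last script left them, time stands still between calls to the robot, and variables do not carry over. Pictures are saved under pics/ and viewed, at most 10 in all, crops included, and the job is handed in when it is done.

```bash
mkdir -p pics
cat > h.py <<'E'
import numpy as np, cv2
from workcell import bot
def pix(cam,u,v,z):
    "world point at height z seen at pixel u,v"
    R=np.array(cam["R"]);t=np.array(cam["t"]);c=-R.T@t
    d=R.T@np.array([(u-cam["cx"])/cam["fx"],(v-cam["cy"])/cam["fy"],1])
    return c+d*(z-c[2])/d[2]
def proj(cam,X):
    p=np.array(cam["R"])@np.array(X)+np.array(cam["t"])
    return np.array([cam["fx"]*p[0]/p[2]+cam["cx"],cam["fy"]*p[1]/p[2]+cam["cy"]])
E
python3 - <<'E'
from h import *
import pickle
for n in("top","side"):
    c=bot.read_camera(n); pickle.dump(c,open(n+".pkl","wb")); cv2.imwrite(f"pics/{n}0.png",c["pixels"])
    print(n,c["fx"],c["cx"],c["cy"],-np.array(c["R"]).T@c["t"]); print(np.array(c["R"]).round(3))
print(bot.current_clock(),bot.current_tool_rot())
E
```

```text
top 364.3274223684543 321.96542339874435 199.70695511842308 [ 0.3566745  -0.00699196  1.22993155]
[[-0.012 -1.    -0.005]
 [-0.992  0.013 -0.126]
 [ 0.126  0.003 -0.992]]
side 509.5523939146087 326.4840231798779 208.92915130464985 [ 0.29701319 -1.1063098   0.98085989]
[[ 0.986 -0.164 -0.006]
 [-0.109 -0.627 -0.771]
 [ 0.122  0.762 -0.636]]
0.1 [-6.36042117e-01 -3.07584381e+00  2.40418973e-03]
```

View pics/top0.png

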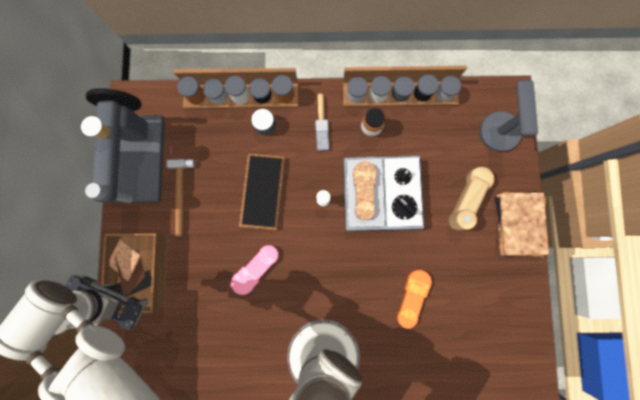

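View pics/side0.png

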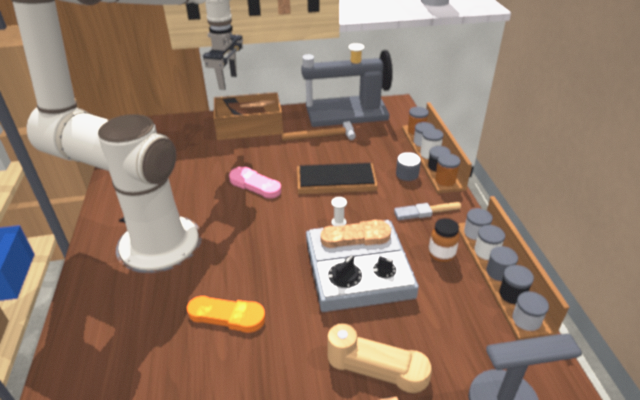

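The top picture shows the warmer around (384,193), with the cork sole at (365,191), the larger knob near (404,207) and the smaller near (403,176). The block is at (263,191) and the spool at (323,198). The pink (255,270) and orange (414,299) shapes are the look-alikes. The cork sole on the warmer's plate is the one meant, and I'll confirm it in enlarged crops.

Run:
```python
import cv2
a=cv2.imread("pics/top0.png"); s=cv2.imread("pics/side0.png")
cv2.imwrite("pics/c1.png",cv2.resize(a[145:240,335:435],None,fx=6,fy=6,interpolation=cv2.INTER_CUBIC))
cv2.imwrite("pics/c2.png",cv2.resize(s[190:310,295:425],None,fx=5,fy=5,interpolation=cv2.INTER_CUBIC))
cv2.imwrite("pics/c3.png",cv2.resize(a[145:240,230:340],None,fx=6,fy=6,interpolation=cv2.INTER_CUBIC))
```

```text
(no output)
```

View pics/c1.png

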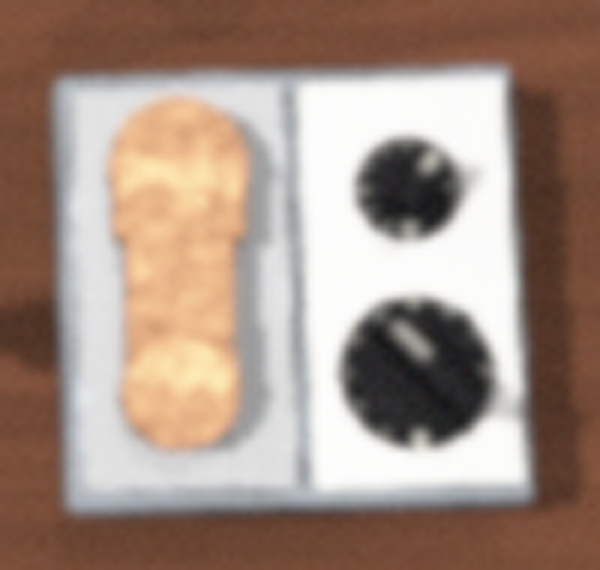

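View pics/c2.png

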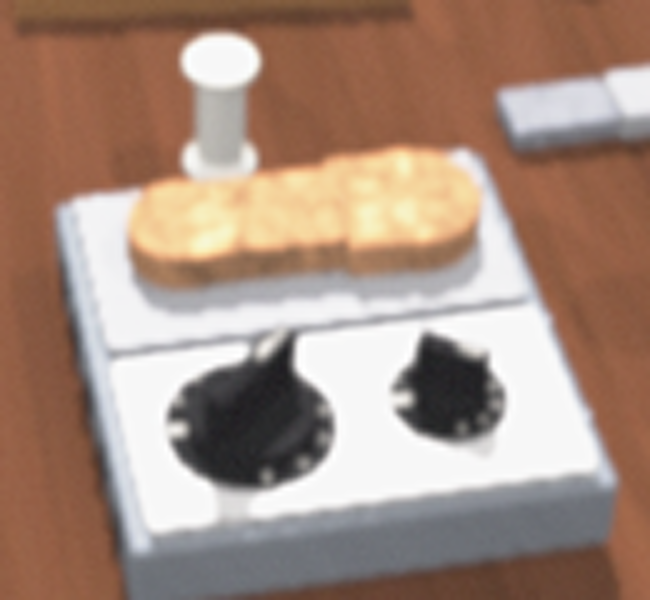

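View pics/c3.png

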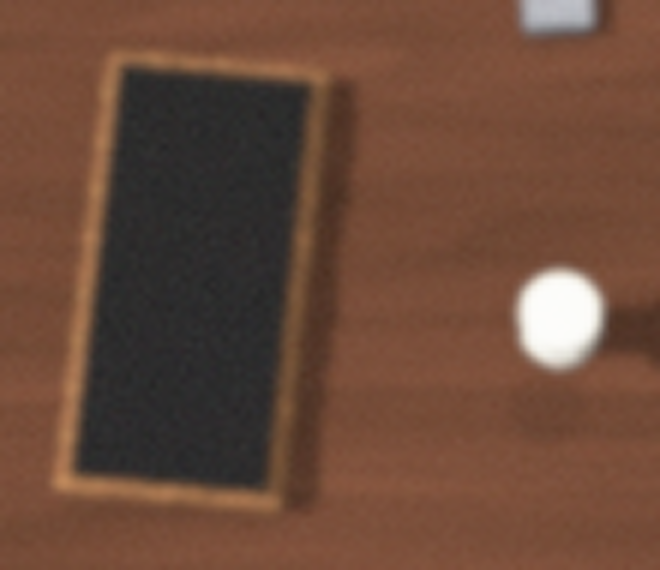

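The crops confirm the sole: cork on the hot plate, toe at (365,161) and heel at (365,220). The larger knob is the lower one in the top view (404,207), with its pointer at the upper left. The smaller timer knob is at (403,176). Next I compute positions.

Run:
```python
from h import *
import pickle
T=pickle.load(open("top.pkl","rb"));S=pickle.load(open("side.pkl","rb"))
c1=lambda x,y,z:pix(T,(x+.5)/6-.5+335,(y+.5)/6-.5+145,z)
c2=lambda x,y,z:pix(S,(x+.5)/5-.5+295,(y+.5)/5-.5+190,z)
c3=lambda x,y,z:pix(T,(x+.5)/6-.5+230,(y+.5)/6-.5+145,z)
f=lambda n,*p:print(n,*[q[:2].round(4) for q in p])
TL,TR=c1(55,78,.06),c1(508,68,.06)
f("warmer TL TR BR BL",TL,TR,c1(527,487,.06),c1(70,490,.06)); print(np.linalg.norm(TL-TR))
f("warmer side FL FR BL BR",c2(130,545,.06),c2(612,485,.06),c2(60,205,.06),c2(478,155,.06))
L,R_=c1(341,372,.063),c1(494,372,.063);f("thermo L R T B",L,R_,c1(417,296,.063),c1(417,447,.063))
f("thermo side",c2(251,424,.063)," ".join([]) and 0 or c2(167,424,.063),c2(335,424,.063))
f("pointer",c1(395,322,.105),c1(432,358,.105)); f("pointer side tips",c2(290,335,.105),c2(255,357,.105))
f("timer",c1(408,188,.063),c1(355,188,.063),c1(462,188,.063))
f("sole toe/heel",c1(180,96,.084),c1(180,450,.060)); f("fore l r",c1(107,170,.06),c1(250,170,.084));f("waist l r",c1(125,290,.06),c1(234,290,.084));f("heel",c1(121,390,.06),c1(240,390,.084))
B=[c3(*p,.03) for p in((122,68),(313,88),(268,490),(75,470))]; f("block",*B); m=sum(B)/4; f("mid",m)
print("len",np.linalg.norm(B[0]-B[3]),np.linalg.norm(B[0]-B[1]),"yaw",[np.degrees(np.arctan2(*(b-a)[1::-1])) for a,b in((B[3],B[0]),(B[2],B[1]))])
f("spool",c3(560,312,.08))
```

```text
warmer TL TR BR BL [ 0.6433 -0.0764] [ 0.6455 -0.3243] [ 0.4165 -0.3239] [ 0.418 -0.08 ]
0.24785960896094864
warmer side FL FR BL BR [ 0.4066 -0.327 ] [ 0.6399 -0.3293] [ 0.4063 -0.0855] [ 0.6393 -0.084 ]
thermo L R T B [ 0.4792 -0.2264] [ 0.4782 -0.3083] [ 0.5198 -0.2688] [ 0.4384 -0.2655]
thermo side [ 0.4766 -0.2637] [ 0.4361 -0.2567] [ 0.5171 -0.2707]
pointer [ 0.5005 -0.2474] [ 0.4815 -0.2658]
pointer side tips [ 0.4983 -0.2479] [ 0.4787 -0.2596]
timer [ 0.579  -0.2663] [ 0.5794 -0.2376] [ 0.5786 -0.2955]
sole toe/heel [ 0.6266 -0.1417] [ 0.4386 -0.1393]
fore l r [ 0.5917 -0.1037] [ 0.5858 -0.1779]
waist l r [ 0.5256 -0.1119] [ 0.5214 -0.1674]
heel [ 0.4713 -0.1085] [ 0.4682 -0.169 ]
block [0.6606 0.2382] [0.6477 0.1307] [0.4225 0.155 ] [0.4348 0.2612]
mid [0.5414 0.1963]
len 0.22696295012269235 0.10826328250947918 yaw [np.float64(-5.816742585802483), np.float64(-6.169074070508559)]
spool [ 0.5122 -0.0064]
```

Measurements agree with the given sizes: knobs 100 mm apart, base discs 82 and 58 mm, sole 188 mm long and 55 mm at the waist. The thermostat is at (0.478,-0.2655) with its bar heading about 42°. If off points at -x, it is about 2.4 rad clockwise of off. I move above it and choose a wrist branch that leaves room for the turn.

```bash
cat >> h.py <<'E'
from scipy.spatial.transform import Rotation as Ro
def down(yaw): return (Ro.from_euler('z',yaw)*Ro.from_euler('x',np.pi)).as_rotvec()
E
python3 - <<'E'
from h import *
P=[.478,-.2655]
best=None
for k in(-1,0,1):
    a=np.radians(42)+k*np.pi
    for z in(.2,.079):
        q=bot.inverse_kinematics([*P,z],down(a)); print(k,z,None if q is None else np.round(q,3))
print(bot.current_joints())
E
```

```text
-1 0.2 None
-1 0.079 None
0 0.2 [-0.728  0.079  1.665 -0.     1.397  0.11 ]
0 0.079 [-0.728  0.2    1.782 -0.     1.16   0.11 ]
1 0.2 None
1 0.079 None
[ 9.52897020e-01  1.58959826e-01  1.59808279e+00  1.19006542e-06
  1.38622269e+00 -2.10075176e-01]
```

Run:
```python
from h import *
P=[.478,-.2655]; a=np.radians(42)
bot.set_gripper(.6,30)
bot.goto([*P,.2],down(a))
bot.line_to([*P,.079],max_speed=.1)
print("F",bot.current_contact_force(),bot.inverse_kinematics([*P,.079],down(a+1.0))[5])
bot.set_gripper(0,30)
print("open",bot.current_opening()*92,bot.current_grip_force(),bot.current_contact_force(),bot.current_ft_torque())
c=bot.read_camera("top");cv2.imwrite("pics/g1.png",cv2.resize(c["pixels"][145:240,335:435],None,fx=6,fy=6,interpolation=cv2.INTER_CUBIC))
print(bot.current_clock())
```

```text
F [-0.15540847  0.38237458 -0.43695641] -0.8903297855437353
open 13.023485965742623 29.985238909721375 [0.81133699 0.27632359 0.01017438] [-0.12266566  0.06214172  0.01632214]
5.85
```

The fingers stopped at 13 mm, which fits the 14 mm bar, and side forces are low. Now I turn anticlockwise in steps, watching the torque.

Run:
```python
from h import *
q=np.array(bot.current_joints()); q0=q.copy()
while q[5]>q0[5]-2.95:
    q[5]-=.15; bot.set_joints(q)
    m=bot.current_ft_torque(); f=np.linalg.norm(bot.current_contact_force()); a=bot.current_joints()[5]-q0[5]
    print(round(a,3),round(q[5]-q0[5],3),np.round(m[2],2),f.round(1),round(bot.current_opening()*92,1))
    if abs(m[2])>1.0 and a<-1 or f>40 : break
c=bot.read_camera("top");cv2.imwrite("pics/t1.png",cv2.resize(c["pixels"][145:240,335:435],None,fx=6,fy=6,interpolation=cv2.INTER_CUBIC))
print(bot.current_clock())
```

```text
-0.147 -0.15 0.03 1.1 13.0
-0.294 -0.3 0.08 1.4 12.8
-0.444 -0.45 0.05 3.5 13.0
-0.593 -0.6 0.1 6.8 12.7
-0.744 -0.75 0.02 6.9 12.7
-0.894 -0.9 0.06 7.3 12.8
-1.044 -1.05 0.07 9.1 12.9
-1.194 -1.2 0.09 8.4 13.2
-1.344 -1.35 0.1 9.5 12.7
-1.494 -1.5 0.05 9.6 12.7
-1.644 -1.65 0.06 10.3 13.0
-1.794 -1.8 0.07 10.4 12.9
-1.944 -1.95 0.03 10.3 13.1
-2.094 -2.1 0.05 10.0 13.3
-2.244 -2.25 0.02 9.5 13.1
-2.394 -2.4 0.08 10.0 12.7
-2.543 -2.55 -0.64 10.1 12.8
-2.692 -2.7 -0.83 7.5 14.2
-2.844 -2.85 -0.04 14.8 0.6
-2.994 -3.0 0.02 11.3 0.5
11.2333
```

The end stop was met near -2.5 rad. After that the fingers slipped off the bar. I lift straight up and look.

Run:
```python
from h import *
p=bot.current_ee_pos(); print(p,bot.current_contact_force())
bot.line_to([p[0],p[1],.2],max_speed=.1); bot.set_gripper(.8)
bot.goto([.42,0.12,.3],down(0)); print(bot.current_contact_force(),bot.current_clock())
c=bot.read_camera("top");cv2.imwrite("pics/t2.png",cv2.resize(c["pixels"][145:240,335:435],None,fx=6,fy=6,interpolation=cv2.INTER_CUBIC))
```

```text
[ 0.47999455 -0.26705478  0.08158843] [-1.92073376  1.85386171 11.36393003]
[-0.16094418 -0.02242006 -0.59231806] 17.4333
```

View pics/t2.png

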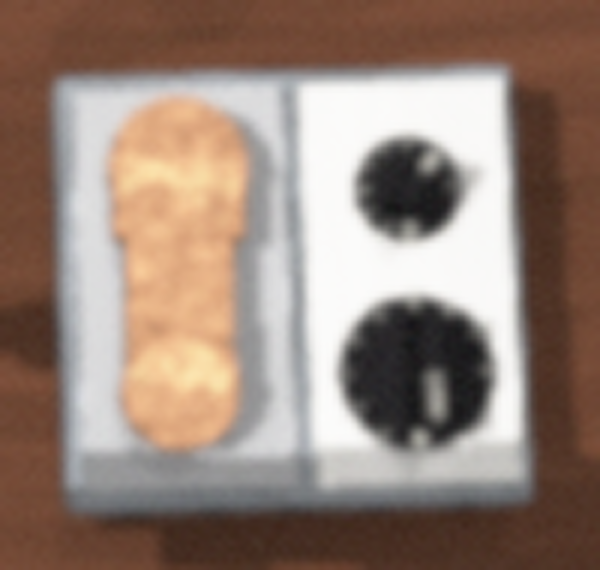

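The pointer now aims at the big tick, toward -x: (407,206) to (408,215) in full-image pixels. The timer looks unchanged. I check the heading in both cameras.

Run:
```python
from h import *
T=bot.read_camera("top");S=bot.read_camera("side")
c1=lambda x,y,z:pix(T,(x+.5)/6-.5+335,(y+.5)/6-.5+145,z)
h=lambda v:np.degrees(np.arctan2(v[1],v[0]))%360
C=np.array([.478,-.2665,0])
for p in((431,368),(440,418)): q=c1(*p,.105); print(q,h(q-C))
print(h(c1(440,418,.105)-c1(431,368,.105)), "tick",h(c1(420,440,.065)-C))
cv2.imwrite("pics/s2.png",np.hstack([cv2.resize(S["pixels"][250:300,320:370],None,fx=8,fy=8,interpolation=cv2.INTER_CUBIC),cv2.resize(T["pixels"][190:225,387:422],(400,400),interpolation=cv2.INTER_CUBIC)]))
```

```text
[ 0.47628467 -0.26505769  0.105     ] 139.94159771674
[ 0.4503108  -0.26862061  0.105     ] 184.37951891299357
187.81070783404394 tick 180.44568805048374
```

View pics/s2.png

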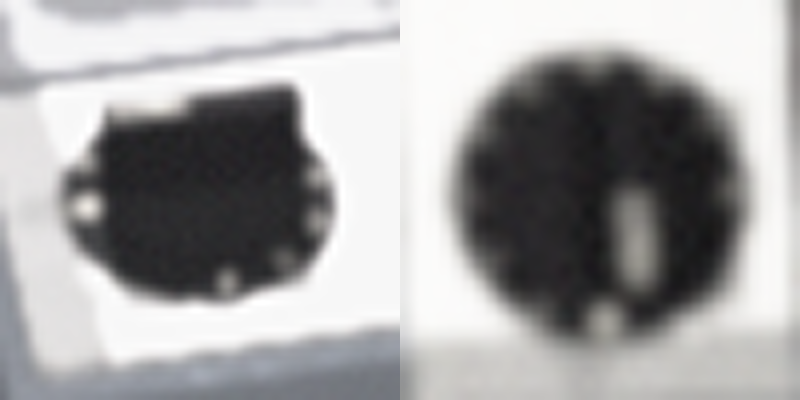

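The bar is aligned with the off tick within a few degrees, but the blur leaves some doubt. I regrasp once and press it firmly to the stop, opening there.

Run:
```python
from h import *
P=[.478,-.2655]
bot.set_gripper(.6,45)
bot.goto([*P,.2],down(0)); bot.line_to([*P,.078],max_speed=.12)
bot.set_gripper(0,45); print(bot.current_opening()*92,bot.current_ft_torque()[2])
q=np.array(bot.current_joints()); s=q[5]
for i in range(8):
    q[5]-=.03; bot.set_joints(q); m=bot.current_ft_torque()[2]; print(round(q[5]-s,2),round(m,2),round(bot.current_opening()*92,1))
    if abs(m)>.6: break
bot.hold(.2); bot.set_gripper(.6); bot.line_to([*P,.2],max_speed=.2)
print(bot.current_clock(),bot.current_contact_force())
```

```text
12.55352527480922 0.012164740968727489
-0.03 -0.11 12.5
-0.06 -0.42 12.6
-0.09 -0.63 12.3
23.8917 [-0.50924995 -0.10196398  0.03415358]
```

The torque rose at once with the turn, so the knob is on its stop. Now the sole.

Run:
```python
from h import *
G=[.523,-.140]; ya=np.radians(-1)
bot.set_gripper(.9,20)
bot.goto([*G,.2],down(ya)); bot.line_to([*G,.064],max_speed=.12); print(bot.current_contact_force())
bot.set_gripper(0,20); print(bot.current_opening()*92,bot.current_grip_force(),bot.current_contact_force())
bot.line_to([*G,.2],max_speed=.12); bot.hold(.2); print(bot.current_opening()*92,bot.current_contact_force(),bot.current_clock())
c=bot.read_camera("top");s=bot.read_camera("side")
cv2.imwrite("pics/l1.png",np.hstack([cv2.resize(c["pixels"][130:260,320:450],(400,400)),cv2.resize(s["pixels"][150:310,280:440],(400,400))]))
```

```text
[-0.15668964  0.11096817  0.20741346]
0.27524538800332776 0.0 [-0.71544604  0.6009917  -0.18048748]
0.1732777814415907 [-0.70744715  0.04631494 -0.08398323] 29.0583
```

View pics/l1.png

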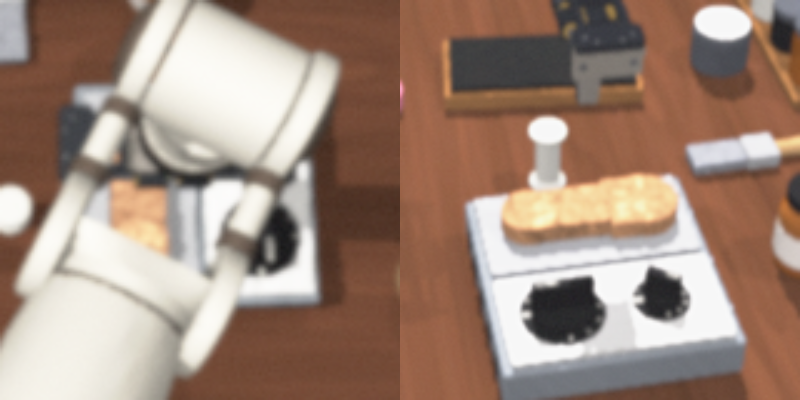

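The fingers closed on nothing and the sole is still on the plate, unmoved. I check where the tool really is against the picture.

Run:
```python
from h import *
print(bot.current_ee_pos(),Ro.from_rotvec(bot.current_tool_rot()).as_matrix().round(3))
S=bot.read_camera("side");T=bot.read_camera("top"); p=bot.current_ee_pos(); print(proj(S,p),"expected tip at ~",(355,190)); 
print("sole proj side",proj(S,[.6266,-.1417,.084]),proj(S,[.4386,-.14,.084]),proj(S,[.523,-.14,.084]))
c2=lambda x,y,z:pix(S,(x+.5)/5-.5+295,(y+.5)/5-.5+190,z)
print(c2(480,205,.084),c2(128,230,.084),c2(480,215,.075))
cv2.imwrite("pics/s3.png",cv2.resize(S["pixels"][140:310,280:440],None,fx=3.5,fy=3.5,interpolation=cv2.INTER_CUBIC))
```

```text
[ 0.52281308 -0.13991089  0.19958305] [[ 1.    -0.017 -0.001]
 [-0.017 -1.     0.   ]
 [-0.001 -0.    -1.   ]]
[354.53202598 197.66462105] expected tip at ~ (355, 190)
sole proj side [391.86640128 228.34064498] [321.45930499 236.14234952] [353.29195096 232.41542234]
[ 0.62099448 -0.14977931  0.084     ] [ 0.43569722 -0.13738346  0.084     ] [ 0.62219662 -0.14784049  0.075     ]
```

View pics/s3.png

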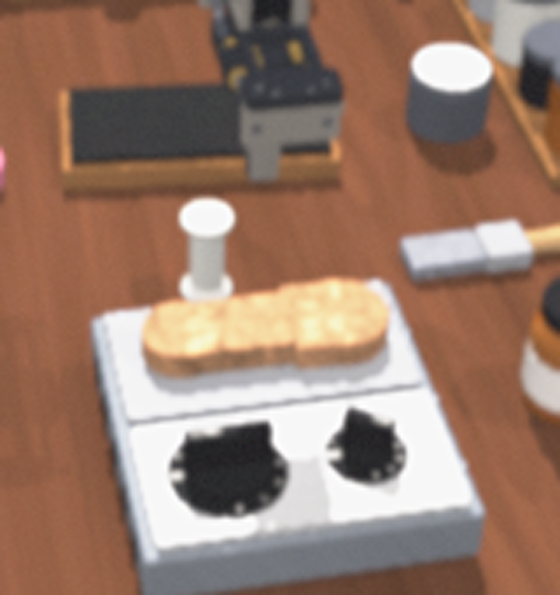

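The picture shows the fingertip about 7 px higher than the reported TCP, roughly 23 mm. Three things agree with this:
- After the slip, the fingers sat on the 105 mm bar top with the TCP reading 0.0816.
- The grip on the bar was only about 3 mm deep.
- The fingers passed over the 84 mm sole top.

So the tips really sit about 23 mm above the reported TCP. I'll approach by touch.

Run:
```python
from h import *
G=[.523,-.140]
bot.set_gripper(.85,25)
bot.line_to([*G,.052],max_speed=.15); z=.052; f0=np.array(bot.current_contact_force()); print(f0)
while z>.034:
    z-=.002; bot.line_to([*G,z],max_speed=.05); f=bot.current_contact_force()[2]-f0[2]
    if f>3: break
print("z",z,"f",f,bot.current_ee_pos())
z+=.003; bot.line_to([*G,z],max_speed=.05)
bot.set_gripper(0,25); print(bot.current_opening()*92,bot.current_grip_force(),bot.current_contact_force(),bot.current_clock(),z)
```

```text
[-0.03672826  1.14240492  0.49212604]
z 0.03599999999999998 f 4.374422920708242 [ 0.52345328 -0.1402082   0.03667538]
56.071902871053666 24.991715848445892 [-0.08589335  0.64493825 -0.61414322] 34.3 0.038999999999999986
```

Plate contact at TCP 0.0365 confirms the 23.5 mm offset, and the grip reads 56.1 mm, the waist width. Lift, carry over the spool and set down by touch.

Run:
```python
from h import *
G=[.523,-.140]; y=-.104; P=[.5335,.197]
bot.line_to([*G,.17],max_speed=.15); bot.hold(.2)
print(bot.current_opening()*92,bot.current_contact_force())
bot.line_to([*P,.17],down(y),max_speed=.15); bot.line_to([*P,.03],max_speed=.1)
bot.line_to([*P,.015],max_speed=.05); z=.015; f0=bot.current_contact_force()[2]
while z>.005:
    z-=.0015; bot.line_to([*P,z],max_speed=.05); f=bot.current_contact_force()[2]-f0
    if f>2.5: break
print("z",z,f,bot.current_opening()*92,bot.current_clock())
```

```text
56.136181319211985 [-0.01952135  0.24069653 -1.85741052]
z 0.0075000000000000015 10.302815767702443 55.93271643220584 41.175
```

Run:
```python
from h import *
P=[.5335,.197]
bot.line_to([*P,.0085],max_speed=.05)
bot.set_gripper(.85); bot.line_to([*P,.17],max_speed=.12)
bot.goto([.35,.35,.3],down(0)); print(bot.current_clock(),bot.current_contact_force())
c=bot.read_camera("top");s=bot.read_camera("side")
cv2.imwrite("pics/f1.png",np.hstack([cv2.resize(c["pixels"][145:245,230:330],(400,400),interpolation=cv2.INTER_CUBIC),cv2.resize(s["pixels"][150:310,280:440],(400,400),interpolation=cv2.INTER_CUBIC)]))
```

```text
44.4917 [ 0.61165609 -0.258687    0.0308465 ]
```

View pics/f1.png

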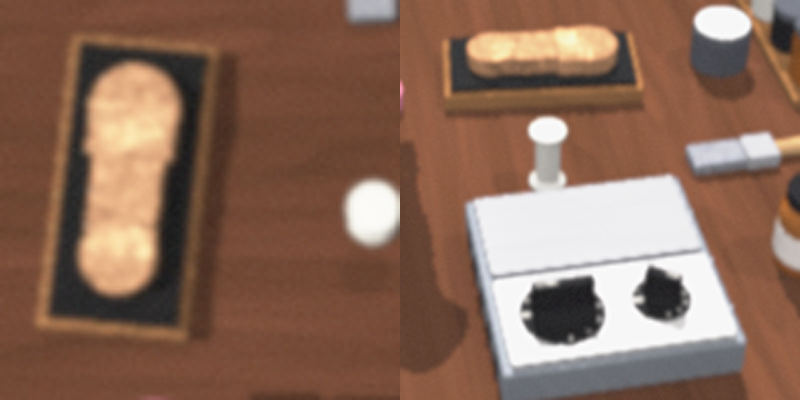

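The sole lies flat, centred and straight on the rubber (top crop 62–297 long, waist centre 124 against the block's 127). The thermostat is at off, and the timer and spool are unmoved. Handing in.

```bash
python3 -c "
from workcell import bot
print(bot.job_done())"
```

```text
the job is handed in; nothing more can be done
None
```

I handed the job in at about 44 s of the 72 s allowed, and no verdict came back: the thermostat is turned to its off stop, the cork sole lies centred and straight on the cooling block, and the gripper is clear, with the timer and the other things looking unmoved in the last pictures.

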